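# Close up the bead organizer with light touches

### The arm

A 6-joint arm with a two-finger parallel gripper is mounted at the origin on the work surface. World frame = base frame: x ahead of the robot, y to its left, z up, the work surface at z = 0. Lengths are in m, angles in degrees, forces in N, time in s.
With the tool pointing down it reaches from about 0.25 to 0.85 m from the base axis. Payload 12.5 kg.
Tool frame: the origin (TCP) lies at the very end of the fingers, on their centre line; the grasp point (between the pads) lies 19 mm behind it; z points along the fingers, y is the line along which they close (so a half turn about z gives the same grasp; the last joint's range is limited). The gripper opens to 93 mm and grips with 3 to 60 N. Pads are 15 mm wide; open, the fingers measure 128 mm over their backs; the gripper's body (75 mm by 188 mm) begins 65 mm behind the grasp point.
Start: joints at [70.955, 20.094, 94.641, -0, 65.266, -4.847], TCP at [0.135, 0.533, 0.219] pointing down, gripper open.
Joint ranges: [-157.81, 157.81], [-45, 120.19], [0.68, 151.7], [-89.99, 269.99], [4.06, 180], [-164.3, 164.3]. Speed limits (degrees/s): [127.2, 127.2, 159.86, 180, 180, 180].

### API

Orientations are given as [roll, pitch, yaw] about the fixed x, y, z axes, in that order (R = Rz(yaw) Ry(pitch) Rx(roll)).
In Python, from cell import readout, eyes, finish_job gives the robot as it stands. The module is installed in compiled form; this text tells all that it offers.
- The arm moves only by the tool servo_tool, never from a script. Its argument "moves" is a list that holds one entry, the list of rows, each a list of 7 numbers: the shift along the world's x, y, z in cm, then the turn, a rotation vector about the world's x, y, z in degrees, then the closure, from -1 (fully open) to 1 (shut). In form: [[[tx, ty, tz, ax, ay, az, gripper], ...]]. A call has 1 to 12 rows; each row is the pose to reach, as a shift and turn from the pose commanded when the call began; what a row does not reach only later rows make up. A row lasts 1/8 s, in which the tool goes at most 62.5 mm and 10.7 degrees, less where a joint would pass 70% of its speed; a pose out of reach is approached as far as the arm can. A call with a gripper value outside its range is refused whole. The fingers move at their own pace and stop on an object; "force" is the grip in N (left out, the last holds). Time passes only in rows, so rows that repeat a pose let the fingers close. It gives the time, the measured TCP pose, the force, the opening and the grip force at its end, in the units of the state.
- readout.get_obs(): the state, without advancing time (a new reading comes with each control period).
- eyes.capture(name): name is "scene" or "top" or "wrist"; returns a dict with "color" (384x512x3 uint8, red, green, blue), "intrinsics" (3x3 intrinsics, pixels), "R" (3x3) and "t" (3): a world point X has camera coordinates R X + t; the wrist camera has in their place "tool_from_camera" (4x4, takes a point from camera to tool coordinates, whose origin is the TCP and whose axes are the flange's). Camera axes: x right, y down, z forward; pixel columns grow to the right and rows downward; lengths in m; the calibration is good to about 2 mm. The wrist camera is an equidistant fisheye: a pixel r from the principal point sees the ray r / f radians off the axis. A picture is of the moment at which its call begins: read the wrist's pose just before it. There is no depth.
- finish_job(): hands the job in; it is judged then, once.
The state is a dict: "time_s": time; "joint_pos": joint angles; "joint_vel": joint speeds; "tau": joint torques, N m; "tcp_pos": TCP position; "orientation": TCP orientation; "contact_force": force on the tool from outside, world axes, zero at the start; "torque": the same for the moment, N m; "opening": finger opening in m; "finger_force": force on a finger pad.
Only numpy, scipy, OpenCV 4.12 (cv2) and the standard library are available. Lean on these libraries where they do the work, as an engineer would, in place of code of your own. Each camera call takes 0.05 s, during which the arm holds its last target. There are 200 camera calls.

### The job

Close up the green bead organizer where it stands, using only light touches of the shut fingers, from the inside out: tap the yellow bin cap shut, then tap down the blue one, whose lip laps over it, then tip the lid over until it lies flat shut, and last push the white catch at the front all the way in. Do not grip or lift anything, do not shove the organizer about, and leave the mug, jar, hoop and crochet hook as they are.

Things in the scene. Friction and masses are not known exactly. Their poses are not given: they have to be found in the camera images.
- organizer: Loose green tray full of beads, 120 (x) x 210 (y) x 36 mm high, about 0.9 kg: a sideways push of some 4 N begins to slide it. Origin: centre of its underside; z up; -x is its front (faces the robot within 25 degrees), +y its left. Front half: two bins with flip caps, yellow left, blue right (walls 1 mm higher than shut caps). Back half: four open bins. Lid hinged along the back (+x) rim.
- yellow_cap (a joint): Yellow cap of the left front bin: 0 flat shut, grows as its front edge rises; starts 0.4 to 0.85 rad. Plate 50 (x) x 96 (y) x 2.5 mm with a rolled front edge, hinged along its back edge, a line parallel to y through the organizer's (0, +52, 33.5) mm. Stiff hinge (0.012 N m): it stays where it is left; about 0.5 to 1.5 N from above shuts it.
- blue_cap (a joint): Blue cap of the right front bin: as the yellow one, hinged at the organizer's (0, -52, 33.5) mm. A thin lip on its left side laps a few mm over the shut yellow cap's edge.
- yellow_cap_spot (a point): Point on the upper face of the yellow cap, 30 mm from its hinge line, mid-width; moves with the cap; at the organizer's (-30, +52, 35) mm when shut.
- blue_cap_spot (a point): The same on the blue cap; (-30, -52, 35) mm in the organizer frame when shut.
- lid (a joint): Lid: 0 flat shut, grows as it opens; starts 1.7 to 1.95 rad, past upright, leaning away from the robot. Green frame, clear window, 124 mm from hinge to front edge, 210 mm wide. Stiff hinge (0.12 N m): stays at any angle; 1 to 2 N near the front edge moves it. At angle a a point d from the hinge is d*cos(a) towards the front and d*sin(a) above it; the outer face is 8 mm outside that plane.
- lid_hinge (a point): Middle of the lid's hinge line, at the organizer's (+62, 0, 37) mm; the line is parallel to the organizer's y.
- lid_spot (a point): Point on the lid's outer face, 95 mm from the hinge line, mid-width; moves with the lid; at the organizer's (-33, 0, 45) mm when shut.
- catch (a joint): White catch, a flap on the middle of the lid's front edge: 0 home (square to the lid, hanging close in front of the shut tray), grows as it swings out to the front; starts 0.4 to 0.65 rad. 32 mm wide (y), 25 mm long, 3 mm thick; with the lid shut its pivot is at the organizer's (-65.5, 0, 41) mm. Slightly stiff pivot (0.004 N m): stays where left; under 1 N moves it.
- catch_tip (a point): Middle of the free end of the catch; at the organizer's (-65.5, 0, 16) mm when lid and catch are shut; the flap's front face is then 67 mm in front of the organizer's origin.
- mug: White ceramic mug, 82 mm wide, 80 mm high, three wooden clothespins standing in it to 100 mm; origin at its foot. Stands left or right of the organizer, its centre about 190 to 240 mm from the organizer's. Loose.
- jar: Clear glass jar with a metal twist cap, 72 mm wide, 95 mm high; origin at its foot. On the other side of the organizer from the mug. Loose.
- hoop: Wooden embroidery hoop with a brass screw, 150 mm across, 9 mm high, lying flat behind the organizer; origin at its centre, underside. Loose.
- crochet_hook: Aluminium crochet hook, 150 mm long, 10 mm wide, 6 mm high, lying on the table in front of the organizer's left corner, roughly along the organizer's x, some 135 to 155 mm left of its middle line; origin at its middle, long axis its own x. Loose.
Mind the look-alikes: they are no part of the job. There is more than one size of the organizer; the one meant has the size given above.

How it is judged (in metres and radians):
On the way, in this order (a step that is already met when the one before it is completed fails the run):
1. the yellow cap is tapped shut while the blue cap and the lid are still open (value of joint yellow_cap below 0.1 rad and value of joint blue_cap above 0.15 rad and value of joint lid above 1.3 rad), for 0.1 s.
2. the blue cap is tapped shut over it (value of joint each of yellow_cap, blue_cap below 0.1 rad and value of joint lid above 1.2 rad), for 0.1 s.
3. the lid is tipped over and lies shut, the catch still out (value of joint each of yellow_cap, blue_cap below 0.1 rad and value of joint lid below 0.06 rad and value of joint catch above 0.25 rad), for 0.1 s.
4. the catch is pushed in (value of joint lid below 0.06 rad and value of joint catch below 0.2 rad), for 0.1 s.
At the end, for the whole second after the job is handed in: Both caps are shut (under 0.10 rad), the lid lies shut (under 0.06 rad), the catch is in (under 0.2 rad), and the organizer rests within 25 mm of where it stood (all of step 4 and value of joint each of yellow_cap, blue_cap below 0.1 rad and linear speed of organizer below 0.01 m/s and distance of organizer from where it was at the start of the episode below 0.025 m); the robot touches nothing.
It fails at once if the blue cap is shut while the yellow one is still up (its lip must lap over the yellow cap) (value of joint blue_cap below 0.15 rad and value of joint yellow_cap above 0.25 rad).
It fails at once if the lid is brought over while a cap is still up, or the catch is pushed in before the lid is down ((value of joint lid below 1.1 rad and value of joint any of yellow_cap, blue_cap above 0.2 rad) or (value of joint lid above 0.2 rad and value of joint catch below 0.2 rad)).
It fails at once if the organizer is pressed or struck harder than a light touch (over 30 N) (contact force between any of the fingers, the arm and organizer above 30 N).
It fails at once if the organizer is lifted, tipped or shoved more than 25 mm (height (world z) of organizer above 0.008 m or angle between organizer's own z axis and vertical above 0.1 rad or distance of organizer from where it was at the start of the episode above 0.025 m).
It fails at once if the mug, jar, hoop or crochet hook is moved more than 15 mm or lifted (distance of any of mug, jar, hoop, crochet_hook from where it was at the start of the episode above 0.015 m).
It also fails if it takes over 64 s, if anything falls off the work surface, if the arm or the gripper's body presses on something with over 40 N, if the wrist force passes 120 N, or if a joint passes its speed limit or range.

## Working session

There is one attempt and no reset: what is moved stays moved. The work goes in short steps, Python scripts to look and compute and a tool call to move; the robot and the scene stay as the last step left them, time stands still between calls to the robot, and variables do not carry over. Pictures are saved under pics/ and viewed, at most 10 in all, crops included, and the job is handed in when it is done.

Besides the shell and the picture viewer there is one more tool, called after ">>>" in YAML: its name, and indented under it one key for each argument. servo_tool: Moves the arm, as the interface text tells. Its arguments: {"type":"object","properties":{"moves":{"type":"array"},"force":{"type":"number"}},"required":["moves"]}

```bash
mkdir -p pics; cat > h.py <<'E'
import numpy as np, cv2
from cell import readout, eyes, finish_job
def ray(c,u,v):
    d=np.linalg.inv(c["intrinsics"])@np.array([u,v,1.0]); R=np.array(c["R"]);t=np.array(c["t"])
    return -R.T@t, R.T@d
def onplane(c,u,v,z):
    o,d=ray(c,u,v); return o+d*(z-o[2])/d[2]
def proj(c,X):
    p=np.array(c["R"])@np.array(X)+np.array(c["t"]); q=c["intrinsics"]@p; return q[:2]/q[2]
def save(n,im): cv2.imwrite("pics/"+n,cv2.cvtColor(im,cv2.COLOR_RGB2BGR))
E
python3 - <<'E'
from h import *
import pickle
s=readout.get_obs();print(s)
a=eyes.capture("scene");b=eyes.capture("top")
pickle.dump((a,b),open("c0.pkl","wb"))
for c in(a,b):
  R=np.array(c["R"]);print(-R.T@np.array(c["t"]),R[2])
save("s0.png",cv2.resize(a["color"],(800,600)));save("t0.png",cv2.resize(b["color"],(800,600)))
E
```

```text
{'time_s': 0.0, 'joint_pos': array([ 7.09564337e+01,  2.01234974e+01,  9.46761457e+01, -1.57471174e-03,
        6.52653831e+01, -4.84610320e+00]), 'joint_vel': array([ 0.01955659,  0.02981163, -0.09439036, -0.03797561,  0.09834423,
       -0.06274089]), 'tau': array([ 1.99207978e-03, -4.97322428e+01, -2.85260725e+01,  6.99638505e-02,
        2.56652583e-02, -4.68666462e-05]), 'tcp_pos': array([0.13475647, 0.53288795, 0.21811479]), 'orientation': array([-1.79935085e+02, -4.06901351e-03,  1.65803194e+02]), 'contact_force': array([ 0.50734444, -0.27730374,  0.37724403]), 'torque': array([-0.06124037, -0.00036876, -0.03704864]), 'finger_force': 0.0, 'opening': 0.09303671159514268}
[ 1.15265821 -0.37576879  0.70984611] [-0.60666529  0.44679248 -0.65752088]
[0.43146083 0.04499482 0.91793271] [ 0.17373382  0.01020666 -0.98473976]
```

View pics/s0.png

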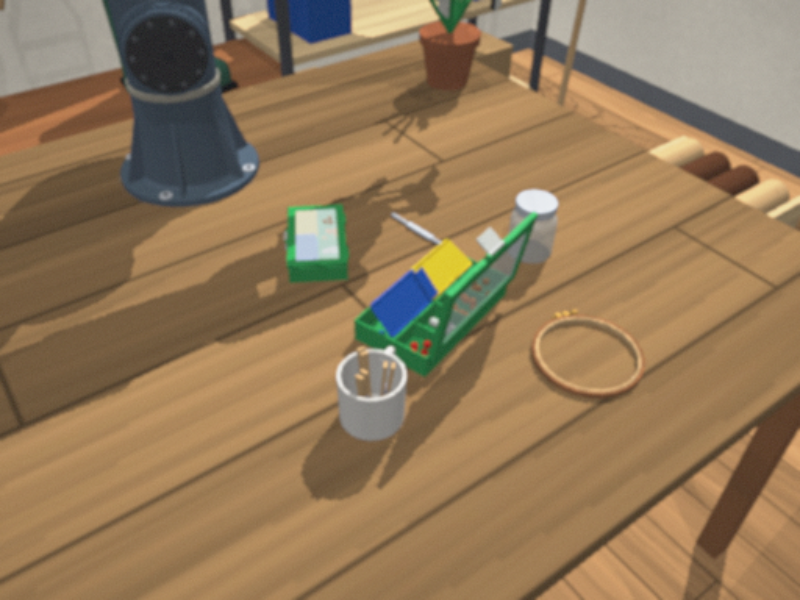

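View pics/t0.png

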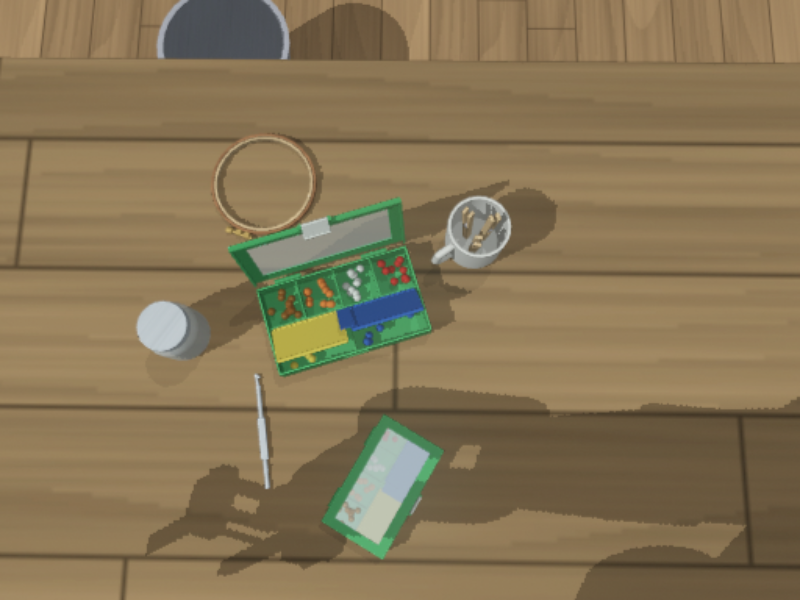

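The full-size open organizer is in the top view at rim corners (281,375), (431,330), (405,247), (259,290). The small shut green box at (383,487) is the look-alike, since it is shorter and already closed. I'll confirm with one enlarged crop.

```bash
python3 - <<'E'
from h import *
import pickle
a,b=pickle.load(open("c0.pkl","rb"))
save("tc.png",cv2.resize(b["color"][120:250,140:290],None,fx=5,fy=4.6*5/4.6 if 0 else 4.5,interpolation=cv2.INTER_CUBIC))
save("sc.png",cv2.resize(a["color"][130:245,220:350],None,fx=5,fy=5,interpolation=cv2.INTER_CUBIC))
k=.64
P=np.array([onplane(b,u*k,v*k,.036)[:2] for u,v in [(281,375),(431,330),(405,247),(259,290)]])
print(P,np.linalg.norm(P-np.roll(P,-1,0),axis=1))
Q=np.array([onplane(b,u*k,v*k,.045)[:2] for u,v in [(387,416),(442,452),(382,558),(323,521)]])
print("decoy",np.linalg.norm(Q-np.roll(Q,-1,0),axis=1),Q.mean(0))
for n,u,v,z in [("mug",478,228,.08),("jar",165,328,.095),("hoop",266,184,.005),("hook1",258,376,.003),("hook2",268,487,.003)]:print(n,onplane(b,u*k,v*k,z))
E
```

```text
[[0.48026696 0.19940747]
 [0.54171909 0.00302372]
 [0.65439005 0.03839335]
 [0.59322356 0.23355108]] [0.20577401 0.11809215 0.20451865 0.11800415]
decoy [0.0831177  0.14872323 0.08585822 0.15179225] [0.34223121 0.06256949]
mug [ 0.66940635 -0.05529615  0.08      ]
jar [0.53332411 0.33544142 0.095     ]
hoop [0.7528222  0.23731807 0.005     ]
hook1 [0.48038985 0.23644458 0.003     ]
hook2 [0.33471828 0.216393   0.003     ]
```

View pics/tc.png

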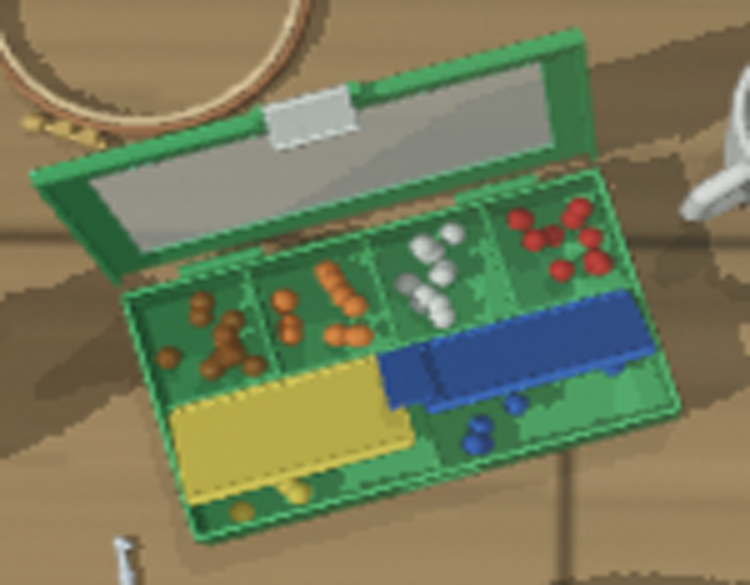

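View pics/sc.png

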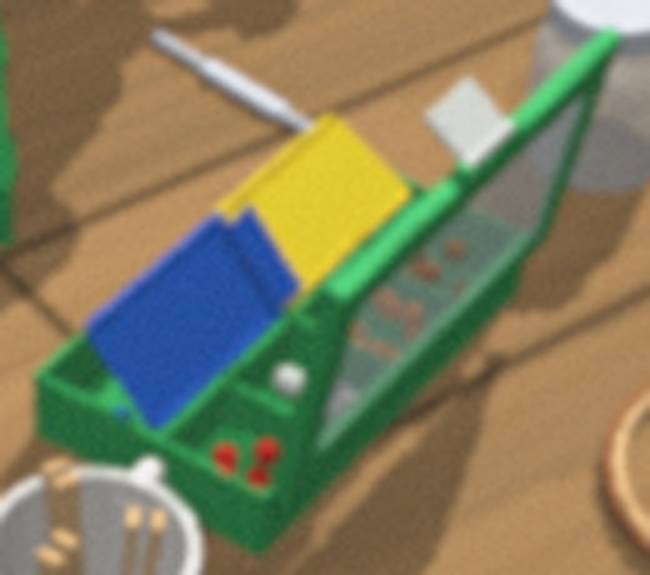

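```bash
cat >> h.py <<'E'
C=None
def frame(P):
    P=np.array(P); c=P.mean(0); y=(P[0]+P[3]-P[1]-P[2]); yaw=np.arctan2(-y[0],y[1])
    x=(P[2]+P[3]-P[0]-P[1]); return c,yaw,np.arctan2(x[1],x[0])
E
python3 - <<'E'
from h import *
import pickle
from scipy.optimize import minimize_scalar
a,b=pickle.load(open("c0.pkl","rb"))
pt=lambda u,v:np.array([140+u/5-.4,120+v/4.5-.4]); ps=lambda u,v:np.array([220+u/5-.4,130+v/5-.4])
P=[onplane(b,*pt(u,v),.036)[:2] for u,v in [(200,543),(680,410),(598,172),(125,297)]]
c,y1,y2=frame(P);print(c,np.degrees([y1,y2]))
yaw=(y1*2+y2)/3
R=np.array([[np.cos(yaw),-np.sin(yaw),0],[np.sin(yaw),np.cos(yaw),0],[0,0,1]])
W=lambda p:R@(np.array(p)/1000)+[c[0],c[1],0]
# scene check of corners
for p in [(-60,105,36),(-60,-105,36),(60,-105,36)]: q=proj(a,W(p)); print((q-[219.6,129.6])*5)
def fit(obs,f,lo,hi):
    for name,cam,L in obs:
        J=lambda th:sum(np.sum((proj(cam,W(f(th,y)))-q)**2) for y,q in L)
        r=minimize_scalar(J,bounds=(lo,hi),method='bounded');print(name,r.x,(r.fun/len(L))**.5)
cap=lambda th,y:(-50*np.cos(th),y,33.5+50*np.sin(th))
fit([("yel top",b,[(100,pt(188,503))]),("yel sc",a,[(100,ps(333,114))])],cap,0,1.2)
fit([("blu top",b,[(-4,pt(430,410)),(-100,pt(652,352))]),("blu sc",a,[(-4,ps(218,218)),(-100,ps(90,328))])],cap,0,1.2)
lid=lambda th,y:(62-124*np.cos(th)+4*np.sin(th)*1,y,37+124*np.sin(th)+4*np.cos(th))
fit([("lid top",b,[(105,pt(32,178)),(-105,pt(583,33))]),("lid sc",a,[(105,ps(612,36)),(-105,ps(340,290))])],lid,1.3,2.3)
np.savez("org.npz",c=c,yaw=yaw)
for p in [(-30,52,60),(-30,-52,60)]:print(W(p))
E
```

```text
[0.56764993 0.11944548] [17.57345747 17.45861706]
[305.4588431  133.12491331]
[ 27.32298846 372.28956699]
[259.6972967  496.99536178]
yel top 0.5162760638790181 0.10257697642231278
yel sc 0.5292235008476861 0.33371406975615064
blu top 0.8250505246666044 1.062965443240162
blu sc 0.8675295760078757 1.2326067084833483
lid top 1.744005563055857 0.13558156210267108
lid sc 1.7492079584961886 1.3451629929775963
[0.52337681 0.15999041 0.06      ]
[0.55471111 0.06082307 0.06      ]
```

>>> servo_tool:
  moves:
    - [[4,-4,0,0,0,4,1],[9,-8.5,0,0,0,8,1],[14,-13,0,0,0,12,1],[19,-18,0,0,0,16,1],[23,-22,0,0,0,20,1],[27,-26,0,0,0,24,1],[31,-30,0,0,0,28,1],[35,-33.5,-2,0,0,31,1],[38.6,-36.5,-6,0,0,31.7,1],[38.6,-36.5,-9,0,0,31.7,1],[38.6,-36.5,-10,0,0,31.7,1],[38.6,-36.5,-10,0,0,31.7,1]]
  force: 5

```text
time_s: 1.6
tcp_pos: [0.5206, 0.1685, 0.1187]
orientation: [180.0, -0.0, -162.5]
contact_force: [-0.2, -0.4, -0.7]
opening: 0.0007
finger_force: 0.0
```

>>> servo_tool:
  moves:
    - [[0,-0.1,-2,0,0,0,1],[0,-0.1,-4,0,0,0,1],[0,-0.1,-5.2,0,0,0,1],[0,-0.1,-5.2,0,0,0,1]]

```text
time_s: 2.1
tcp_pos: [0.5208, 0.1675, 0.0669]
orientation: [-180.0, 0.0, -162.5]
contact_force: [-0.3, 0.3, 0.0]
opening: 0.0003
finger_force: 0.0
```

```bash
python3 - <<'E'
from h import *
a=eyes.capture("scene");b=eyes.capture("top")
A=cv2.resize(a["color"][120:240,230:350],(480,480),interpolation=cv2.INTER_CUBIC)
B=cv2.resize(b["color"][100:260,130:290],(320*3//2,480),interpolation=cv2.INTER_CUBIC)
save("d1.png",cv2.resize(np.hstack([A,B]),(800,400)))
E
```

```text
(no output)
```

View pics/d1.png

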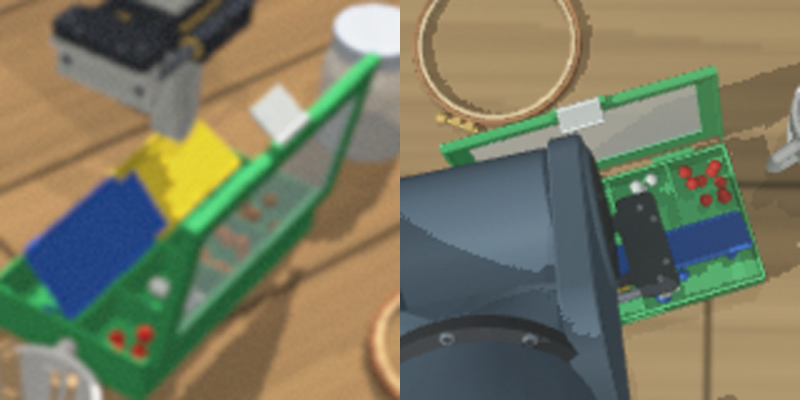

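The scene crop (left) shows the shut fingers just over the yellow cap at (180,130), clear of the blue cap and the lid. I'll press down next.

>>> servo_tool:
  moves:
    - [[0,0,-0.6,0,0,0,1],[0,0,-1.2,0,0,0,1],[0,0,-1.8,0,0,0,1],[0,0,-2.3,0,0,0,1],[0,0,-2.7,0,0,0,1],[0,0,-2.9,0,0,0,1],[0,0,-3.0,0,0,0,1],[0,0,-3.1,0,0,0,1]]

```text
time_s: 3.2
tcp_pos: [0.521, 0.1672, 0.0357]
orientation: [-180.0, 0.0, -162.5]
contact_force: [-0.4, -0.0, 0.5]
opening: 0.0008
finger_force: 0.1
```

>>> servo_tool:
  moves:
    - [[0,0,0,0,0,0,1],[0,0,3,0,0,0,1],[0,0,7,0,0,0,1],[0.5,-1.5,8,0,0,0,1],[2,-6,8,0,0,0,1],[3.7,-11,8,0,0,0,1],[3.7,-11,7,0,0,0,1],[3.7,-11,5,0,0,0,1],[3.7,-11,4.5,0,0,0,1],[3.7,-11,4.5,0,0,0,1]]

```text
time_s: 4.45
tcp_pos: [0.5575, 0.0575, 0.0802]
orientation: [180.0, -0.1, -162.5]
contact_force: [0.4, -1.1, -0.7]
opening: 0.0005
finger_force: 0.0
```

```bash
python3 - <<'E'
from h import *
a=eyes.capture("scene");b=eyes.capture("top")
A=cv2.resize(a["color"][120:240,230:350],(480,480),interpolation=cv2.INTER_CUBIC)
B=cv2.resize(b["color"][100:260,130:290],(320*3//2,480),interpolation=cv2.INTER_CUBIC)
save("d2.png",cv2.resize(np.hstack([A,B]),(800,400)))
E
```

```text
(no output)
```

View pics/d2.png

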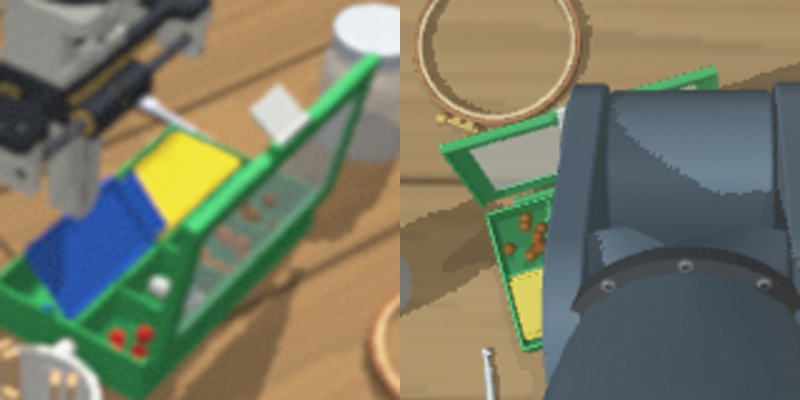

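The yellow cap now lies flat, at (190,170) in the left crop. The fingers are over the blue cap's front edge at (75,185), so I'll press it down.

>>> servo_tool:
  moves:
    - [[0,0,-0.6,0,0,0,1],[0,0,-1.2,0,0,0,1],[0,0,-1.8,0,0,0,1],[0,0,-2.4,0,0,0,1],[0,0,-3.0,0,0,0,1],[0,0,-3.5,0,0,0,1],[0,0,-4.0,0,0,0,1],[0,0,-4.2,0,0,0,1],[0,0,-4.4,0,0,0,1],[0,0,-4.5,0,0,0,1],[0,0,-4.5,0,0,0,1]]

```text
time_s: 5.92
tcp_pos: [0.5579, 0.0572, 0.0357]
orientation: [-180.0, 0.0, -162.5]
contact_force: [-0.5, 0.8, 0.0]
opening: 0.0004
finger_force: 0.0
```

>>> servo_tool:
  moves:
    - [[0,0,4,0,0,0,1],[0,0,9,0,0,0,1],[0,0,15,0,0,0,1],[0,0,20,0,0,0,1],[3,2,20,0,0,0,1],[7,5.3,20,0,0,0,1],[11,8.3,20,0,0,0,1],[13.4,10.1,20,0,0,0,1],[13.4,10.1,20,0,0,0,1]]

```text
time_s: 7.05
tcp_pos: [0.6924, 0.1592, 0.2347]
orientation: [180.0, -0.0, -162.4]
contact_force: [-0.1, -0.1, -0.3]
opening: 0.0004
finger_force: 0.0
```

```bash
python3 - <<'E'
from h import *
a=eyes.capture("scene");b=eyes.capture("top")
A=cv2.resize(a["color"][90:240,230:380],(480,480),interpolation=cv2.INTER_CUBIC)
B=cv2.resize(b["color"][100:260,130:290],(320*3//2,480),interpolation=cv2.INTER_CUBIC)
save("d3.png",cv2.resize(np.hstack([A,B]),(800,400)))
E
```

```text
(no output)
```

View pics/d3.png

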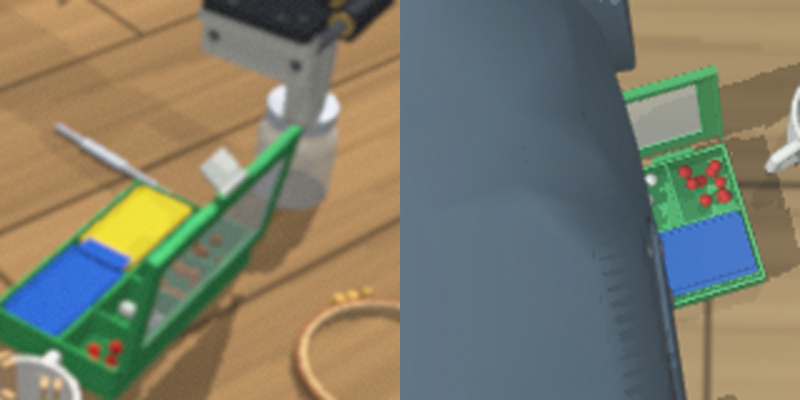

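The crop shows both caps flat with the blue lip over the yellow cap, the lid still open, and the fingers behind it. I'll go down behind the lid.

>>> servo_tool:
  moves:
    - [[0,0,-4,0,0,0,1],[0,0,-8,0,0,0,1],[0,0,-10.5,0,0,0,1],[0,0,-10.5,0,0,0,1],[-1.0,-0.3,-10.5,0,0,0,1],[-2.0,-0.63,-10.5,0,0,0,1],[-3.0,-0.93,-10.5,0,0,0,1],[-3.0,-0.93,-10.5,0,0,0,1]]

```text
time_s: 8.15
tcp_pos: [0.6614, 0.1487, 0.1314]
orientation: [-180.0, 0.0, -162.5]
contact_force: [-0.2, -0.3, -1.1]
opening: 0.0003
finger_force: 0.0
```

>>> servo_tool:
  moves:
    - [[-0.4,-0.12,0,0,0,0,1],[-0.8,-0.25,0,0,0,0,1],[-1.4,-0.44,0.1,0,0,0,1],[-2.0,-0.63,0.1,0,0,0,1],[-2.6,-0.82,0.1,0,0,0,1],[-3.2,-1.0,0.1,0,0,0,1],[-3.8,-1.2,0.05,0,0,0,1],[-4.4,-1.38,0,0,0,0,1],[-5.0,-1.57,-0.1,0,0,0,1],[-5.6,-1.76,-0.3,0,0,0,1],[-6.1,-1.92,-0.5,0,0,0,1],[-6.6,-2.08,-0.75,0,0,0,1]]

```text
time_s: 9.65
tcp_pos: [0.5955, 0.128, 0.123]
orientation: [180.0, 0.0, -162.5]
contact_force: [1.3, 0.9, 0.6]
opening: 0.0006
finger_force: 0.5
```

>>> servo_tool:
  moves:
    - [[-0.5,-0.16,-0.3,0,0,0,1],[-1.05,-0.33,-0.6,0,0,0,1],[-1.5,-0.48,-0.97,0,0,0,1],[-2.0,-0.63,-1.35,0,0,0,1],[-2.45,-0.77,-1.8,0,0,0,1],[-2.86,-0.9,-2.25,0,0,0,1],[-3.25,-1.02,-2.7,0,0,0,1],[-3.6,-1.14,-3.2,0,0,0,1],[-3.92,-1.24,-3.7,0,0,0,1],[-4.2,-1.33,-4.25,0,0,0,1],[-4.47,-1.41,-4.8,0,0,0,1],[-4.7,-1.48,-5.4,0,0,0,1]]

```text
time_s: 11.15
tcp_pos: [0.5487, 0.1132, 0.0688]
orientation: [-180.0, 0.0, -162.5]
contact_force: [1.1, 0.0, 1.3]
opening: 0.0005
finger_force: 0.3
```

>>> servo_tool:
  moves:
    - [[-0.17,-0.05,-0.6,0,0,0,1],[-0.33,-0.1,-1.2,0,0,0,1],[-0.42,-0.13,-1.6,0,0,0,1],[-0.5,-0.15,-2.0,0,0,0,1],[-0.5,-0.16,-2.15,0,0,0,1],[-0.5,-0.16,-2.25,0,0,0,1],[-0.5,-0.16,-2.25,0,0,0,1]]

```text
time_s: 12.02
tcp_pos: [0.5438, 0.1117, 0.0466]
orientation: [-180.0, -0.0, -162.5]
contact_force: [-0.1, -0.3, 0.0]
opening: 0.0003
finger_force: 0.0
```

>>> servo_tool:
  moves:
    - [[0,0,-0.1,0,0,0,1],[0,0,-0.15,0,0,0,1],[0,0,-0.2,0,0,0,1]]

```text
time_s: 12.4
tcp_pos: [0.5439, 0.1117, 0.0451]
orientation: [-180.0, 0.0, -162.5]
contact_force: [-3.5, -0.6, 11.4]
opening: 0.0008
finger_force: 5.8
```

>>> servo_tool:
  moves:
    - [[0,0,2,0,0,0,1],[0,0,6,0,0,0,1],[-1.5,-0.5,9,0,0,0,1],[-5,-1.6,9,0,0,0,1],[-9,-2.85,9,0,0,0,1],[-9,-2.85,9,0,0,0,1],[-9,-2.85,9,0,0,0,1]]

```text
time_s: 13.28
tcp_pos: [0.4547, 0.0833, 0.135]
orientation: [-180.0, 0.1, -162.5]
contact_force: [-1.5, -0.5, -0.3]
opening: 0.0004
finger_force: 0.0
```

```bash
python3 - <<'E'
from h import *
import pickle
s=readout.get_obs()
a=eyes.capture("scene");w=eyes.capture("wrist");b=eyes.capture("top")
pickle.dump((s,a,b,w),open("c1.pkl","wb"))
A=cv2.resize(a["color"][120:240,220:340],(400,400),interpolation=cv2.INTER_CUBIC)
B=cv2.resize(b["color"][100:260,130:290],(400,400),interpolation=cv2.INTER_CUBIC)
save("d4.png",np.hstack([A,B]));save("w4.png",w["color"])
print(w["tool_from_camera"],w["intrinsics"])
E
```

```text
[[-1.98079485e-04 -9.70391948e-01 -2.41535563e-01  6.52539331e-02]
 [ 9.99999945e-01 -1.27928742e-04 -3.06118285e-04  2.59504050e-04]
 [ 2.66155378e-04 -2.41535610e-01  9.70391920e-01 -1.64948660e-01]
 [ 0.00000000e+00  0.00000000e+00  0.00000000e+00  1.00000000e+00]] [[297.31863964   0.         252.48430967]
 [  0.         297.31863964 193.37180214]
 [  0.           0.           1.        ]]
```

View pics/d4.png

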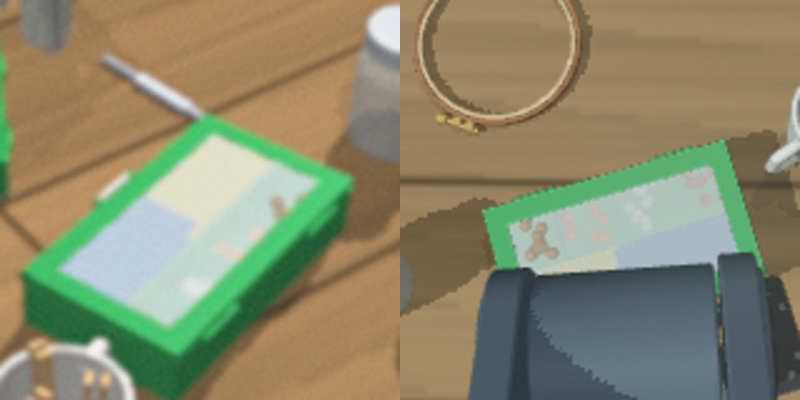

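View pics/w4.png

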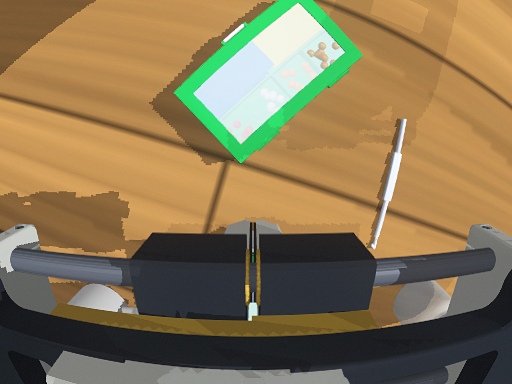

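Lid flat shut and the white catch is still out at (115,187) in the left crop. I'll check that the organizer hasn't shifted, using the back lid corners at (484,210) and (724,142) in the right crop.

```bash
python3 - <<'E'
from h import *
import pickle
s,a,b,w=pickle.load(open("c1.pkl","rb"))
o=np.load("org.npz");c=o["c"];yaw=o["yaw"];print(c,yaw)
R=np.array([[np.cos(yaw),-np.sin(yaw)],[np.sin(yaw),np.cos(yaw)]])
for u,v in[(484,210),(724,142)]: print("top local",R.T@(onplane(b,129.8+u*.4,99.8+v*.4,.045)[:2]-c)*1000)
for u,v in[(205,116),(23,272),(180,355),(352,180)]: print("scene local",R.T@(onplane(a,219.8+u*.3,119.8+v*.3,.045)[:2]-c)*1000)
E
```

```text
[0.56764993 0.11944548] 0.30604657936808316
top local [ -34.95482092 -213.59414816]
top local [ -38.50277879 -423.39818709]
scene local [-56.15381954 101.07371834]
scene local [ -56.17066203 -103.86187965]
scene local [  63.99882333 -103.47340328]
scene local [ 63.09722652 102.35559902]
```

>>> servo_tool:
  moves:
    - [[1.95,0.65,0,0,0,0,1],[1.95,0.65,-4,0,0,0,1],[1.95,0.65,-8,0,0,0,1],[1.95,0.65,-11.5,0,0,0,1],[1.95,0.65,-11.7,0,0,0,1],[1.95,0.65,-11.7,0,0,0,1]]

```text
time_s: 14.18
tcp_pos: [0.4741, 0.0898, 0.0184]
orientation: [-180.0, 0.0, -162.5]
contact_force: [-0.2, -0.0, 0.4]
opening: 0.0005
finger_force: 0.0
```

>>> servo_tool:
  moves:
    - [[0.4,0.13,0,0,0,0,1],[0.8,0.25,0,0,0,0,1],[1.2,0.38,0,0,0,0,1],[1.5,0.47,0,0,0,0,1],[1.8,0.57,0,0,0,0,1],[2.0,0.63,0,0,0,0,1],[2.1,0.66,0,0,0,0,1],[2.1,0.66,0,0,0,0,1]]

```text
time_s: 15.18
tcp_pos: [0.4944, 0.0963, 0.0176]
orientation: [180.0, -0.0, -162.5]
contact_force: [0.3, -0.2, -0.3]
opening: 0.0005
finger_force: 0.0
```

>>> servo_tool:
  moves:
    - [[0.05,0.02,0,0,0,0,1],[0.1,0.03,0,0,0,0,1],[0.15,0.05,0,0,0,0,1],[0.15,0.05,0,0,0,0,1]]

```text
time_s: 15.68
tcp_pos: [0.4957, 0.0967, 0.0176]
orientation: [180.0, -0.0, -162.5]
contact_force: [-1.1, -1.1, 1.3]
opening: 0.0003
finger_force: 0.9
```

>>> servo_tool:
  moves:
    - [[0.05,0.02,0,0,0,0,1],[0.1,0.03,0,0,0,0,1],[0.1,0.03,0,0,0,0,1]]

```text
time_s: 16.05
tcp_pos: [0.4957, 0.0968, 0.0175]
orientation: [180.0, -0.2, -162.5]
contact_force: [-6.2, -4.0, 5.0]
opening: 0.0005
finger_force: 3.7
```

>>> servo_tool:
  moves:
    - [[0.05,0.02,0,0,0,0,1],[0.1,0.03,0,0,0,0,1],[0.1,0.03,0,0,0,0,1]]

```text
time_s: 16.42
tcp_pos: [0.4966, 0.0972, 0.0175]
orientation: [180.0, -0.2, -162.5]
contact_force: [-7.7, -2.5, 5.1]
opening: 0.0006
finger_force: 3.8
```

The catch is at its stop, with a firm contact force. I'll back off and look.

>>> servo_tool:
  moves:
    - [[-0.4,-0.12,0,0,0,0,1],[-1.2,-0.4,0,0,0,0,1],[-2.2,-0.7,0,0,0,0,1],[-2.2,-0.7,5,0,0,0,1],[-2.2,-0.7,10,0,0,0,1],[-5,-1.5,13,0,0,0,1],[-9,-2.5,14,0,0,0,1],[-9,-2.5,14,0,0,0,1]]

```text
time_s: 17.42
tcp_pos: [0.406, 0.072, 0.1582]
orientation: [-180.0, 0.0, -162.5]
contact_force: [1.2, -0.4, -0.2]
opening: 0.0002
finger_force: 0.0
```

```bash
python3 - <<'E'
from h import *
a=eyes.capture("scene");b=eyes.capture("top")
A=cv2.resize(a["color"][120:240,220:340],(400,400),interpolation=cv2.INTER_CUBIC)
B=cv2.resize(b["color"][100:260,130:290],(400,400),interpolation=cv2.INTER_CUBIC)
save("d5.png",np.hstack([A,B]))
E
```

```text
(no output)
```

View pics/d5.png

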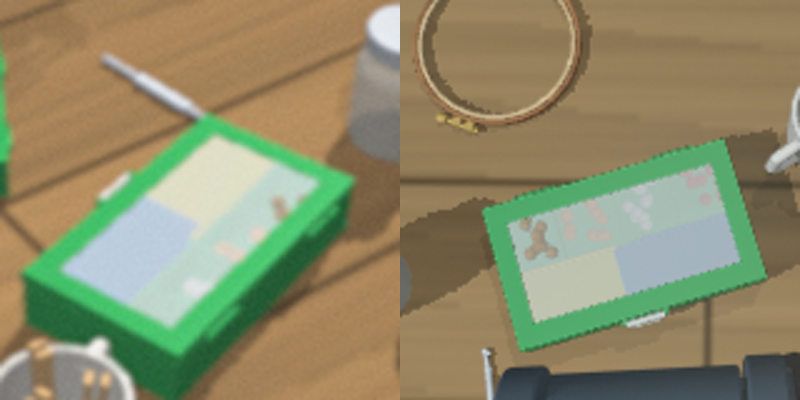

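The organizer is shut and in place, with the white flap still showing at (645,320) in the top crop. I'll measure its front extent to judge the catch angle.

```bash
python3 - <<'E'
from h import *
import pickle
s,a0,b0,w=pickle.load(open("c1.pkl","rb"))
a=eyes.capture("scene");b=eyes.capture("top")
P=[onplane(b,129.8+(u-400)*.4,99.8+v*.4,.045)[:2] for u,v in[(522,351),(767,280),(724,141),(484,210)]]
c,y1,y2=frame(P);print("lid centre",c,np.degrees([y1,y2]))
yaw=y1;R=np.array([[np.cos(yaw),-np.sin(yaw)],[np.sin(yaw),np.cos(yaw)]])
print("lid local",[(R.T@(p-c)*1000).round(1) for p in P])
def white(c,box):
    r0,r1,c0,c1=box;im=c["color"][r0:r1,c0:c1].astype(int);m=(im.min(2)>150)&(im.max(2)-im.min(2)<40)
    v,u=np.nonzero(m);return u+c0,v+r0
for n,cm in(("before",a0),("after",a)):
    u,v=white(cm,(168,184,246,262));print(n,len(u),u.min(),u.max(),v.min(),v.max(),u.mean(),v.mean())
W=lambda p:np.r_[R@(np.array(p[:2])/1000)+c,p[2]/1000]
for th in(0,.2,.5):
  tip=lambda y:(-65.5-25*np.sin(th)-1.5*np.cos(th),y,41-25*np.cos(th)+1.5*np.sin(th))
  print(th,"top tip",proj(b,W(tip(0))),"scene tip",proj(a,W(tip(16))),proj(a,W(tip(-16))))
print("pivot top",proj(b,W((-67,0,43))),"lid front edge top",proj(b,W((-62,0,45))))
u,v=white(b,(222,236,222,240));print("top white",len(u),u.min(),u.max(),v.min(),v.max(),u.mean(),v.mean())
E
```

```text
lid centre [0.56755033 0.11925281] [16.93290694 17.31231764]
lid local [array([-60.8, 103.3]), array([ -61.1, -104.1]), array([  61.1, -103.5]), array([ 60.8, 104.3])]
before 30 250 261 172 183 256.0 177.46666666666667
after 29 250 261 172 183 255.55172413793105 177.17241379310346
0 top tip [229.2907366  229.98765575] scene tip [256.2925226  180.45094514] [247.81660897 187.63836921]
0.2 top tip [229.90710089 232.21950281] scene tip [254.59429672 179.33807279] [246.10090851 186.49351555]
0.5 top tip [230.71793386 235.27512128] scene tip [252.25008439 177.17624612] [243.72285548 184.28444638]
pivot top [228.50923073 228.92041755] lid front edge top [227.78398989 226.4800455 ]
top white 35 222 235 225 230 228.28571428571428 227.34285714285716
```

```bash
python3 -c "
from h import *
print(finish_job())"
```

```text
the job is handed in; nothing more can be done
None
```

The job is handed in at about 17.5 s of the 64 s. Both caps are shut (blue lip over yellow), the lid is flat and the catch is pushed in. The highest force I read was about 12 N, the organizer is within a few mm of where it stood, and nothing else was touched. The call gave no verdict, and no camera view showed the catch angle just before the push.

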